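Clamp a moulded chocolate block for shaving

TASK

Lift the block of cooking chocolate out of the open half mould, set it down (do not drop it) standing on the wooden base of the bench clamp, lengthwise between the jaws, near the fixed jaw and in line with it. Then pump the clamp's trigger, and do not push the sliding jaw by hand: squeeze it towards the handle and let it return, again and again, until the sprung jaw face has closed on the block, presses it against the fixed jaw and is itself pushed in about half of its spring travel, never right in, which would crush the chocolate. Finish while holding the trigger squeezed like that; leave the other kitchen things where they are.

Things in the scene. Friction and masses are not known exactly. Their poses are not given: they have to be found in the camera images.
- block: Dark brown block of cooking chocolate, 70 (its x) x 36 (its y) x 60 mm high, 0.19 kg nominal, three moulded bars on the top. Origin: centre of the underside. A half turn about z makes no difference.
- mould: Lower half of an aluminium two-part mould, fixed to the worktop: 96 x 62 mm, 28 mm high, 5 mm register pins on its end walls, a low lug at each end. The block stands in its cavity (74 x 40 mm, floor 6 mm above the worktop), long side along the mould's x, so the block's upper 38 mm is free. Origin: centre of the underside.
- clamp: One-hand ratchet bench clamp, fixed to the worktop: wooden base 262 x 76 x 12 mm (x -236 to +26 mm), steel housing at x -222 to -160, 30 wide, 105 high. Origin: on the worktop, below the middle of the fixed jaw's face. x: clamping direction, from the trigger end to the fixed jaw; z up. The block stands on the base (z = 12 mm), x -70 to 0 when it touches the fixed jaw.
- anvil: Fixed jaw: steel plate 60 mm wide, 12 mm thick, top 60 mm above the worktop, its face (x = 0 in the clamp frame) looks to the clamp's -x. Its origin and axes are those of the clamp.
- ram (a joint): How far the toothed rod with the sliding jaw has advanced towards the fixed jaw, m, 0 to 0.065; it stays where it is by friction (6 N) and starts between 0.004 and 0.020. The free jaw face is at x = -0.118 + ram in the clamp frame.
- pad (a joint): How far the sprung jaw face is pushed back towards the plate behind it, m, 0 (free) to 0.016 (right in); spring 0.6 N/mm, about 1 N preload. Half is 0.008.
- jaw_face: Sprung face of the sliding jaw: aluminium plate 44 mm wide, 40 mm high, 14 to 54 mm above the worktop, 8 mm thick. Its origin is that of the ram (it is the clamp's origin when ram and pad are 0), not a point on the plate.
- jaw_back: Steel plate behind the sprung face, with the toothed rod that runs back through the housing. Origin: the clamp's origin when ram is 0.
- trigger (a joint): Squeeze of the trigger, rad, 0 (let go; a spring returns it) to 0.36 (full). A pawl below the pivot moves the rod forward about 44 mm per rad, less 4 to 8 mm of play at each new stroke (teeth 4 mm apart): 8 or 12 mm of ram per full stroke, engaging late in it. It takes about 5 N at the grip in the play, 10 N to move the free jaw, 15 N when clamping.
- trigger_grip: Upright black trigger in front (clamp +x side) of the handle, 10 mm thick, 18 mm wide, top 161 mm above the worktop. Its origin is on the pivot, 93 mm above the worktop; it turns about that, its z along the trigger.
- trigger_front (a point): Front face of the trigger at gripping height, 143 mm above the worktop: push it towards the handle (clamp -x); it travels about 18 mm. Let go it is at x = -0.171, full squeeze -0.189 (clamp frame).
- handle_back (a point): Back of the fixed black upright handle (16 x 24 mm, top 165 mm above the worktop), 143 mm above the worktop, at x = -0.220 (clamp frame): 49 mm behind the trigger's front face when let go, 31 mm at full squeeze. Fingers can straddle both from above (closing along the clamp's x).
- lemon: Bystander, leave alone: yellow lemon, 78 x 55 x 56 mm. Origin: centre of the underside.
- salt_shaker: Bystander, leave alone: glass salt shaker, 44 mm across, 90 mm high. Origin: centre of the underside.
- ramekin: Bystander, leave alone: dark ribbed ramekin, 104 mm across, 48 mm high. Origin: centre of the underside.
- tin: Bystander, leave alone: short food tin, 75 mm across, 58 mm high. Origin: centre of the underside.
- notebook: Bystander, leave alone: purple notebook lying flat, 148 x 109 x 14 mm. Origin: centre of the underside.
- label_tape: Bystander, leave alone: narrow roll of tape lying flat, 104 mm across, 25 mm high. Origin: centre of the underside.
There are look-alikes about, which are no part of the job. There is more than one size of the block; the one meant has the size given above.

How it is judged:
By the outcome, as a careful person would: the job done as asked, in the order asked, and still so for the second after the job is handed in, while the arm keeps its last pose, push and grip.
It also fails if it takes over 64 s, if anything falls off the work surface, if the arm or the gripper's body presses on something with over 40 N, if the wrist force passes 120 N, or if a joint passes its speed limit or range.

ROBOT

A 6-joint arm with a two-finger parallel gripper is mounted at the origin on a cart in front of the work surface, level with it; the furniture and walls round the work are solid. World frame = base frame: x ahead of the robot, y to its left, z up, the work surface at z = 0. Lengths are in mm, angles in rad, forces in N, time in s.
With the tool pointing down it reaches from about 275 to 750 mm from the base axis. Payload 10.2 kg.
Tool frame: the origin (TCP) lies between the finger pads; the fingertips stand 22 mm ahead of it and the grasp point (between the pads) lies 3 mm ahead of it (ctrl.nose_length is the distance from the TCP to the fingertips, in mm); y points along the fingers, z is the direction in which the jaws open and shut, and the axes are right-handed (so a half turn about y gives the same grasp; the last joint's range is limited). The gripper opens to 85 mm and grips with 20 to 120 N. Pads are 22 mm wide; open, the fingers measure 114 mm over their backs; the gripper's body (76 mm by 85 mm) begins 54 mm behind the grasp point. The pads swing forward as they close: fully open they stand 13 mm farther back than shut.
Start: joints at [1.049, 0.313, 1.498, -0, 1.331, -0.223], TCP at [154.559, 501.74, 229.994] pointing down, gripper open.
Joint ranges: [-2.94, 2.94], [-0.97, 2.17], [0.19, 2.56], [-1.23, 4.37], [0.02, 3.11], [-2.88, 2.88]. Speed limits (rad/s): [2.39, 2.39, 3.01, 3.14, 3.14, 3.14].

INTERFACE

Orientations are given as a unit quaternion [w, x, y, z].
In Python, from rig import ctrl, eyes, models gives the robot as it stands.
- The arm moves only by the shell command python3 -m crank 'ROWS' [FORCE]. ROWS is JSON, a list of rows, each an object with "dp": the shift along the tool's x, y, z in mm, a list of three; "roll": the turn about the tool's y in rad; "gripper": the closure in counts, from 0 (fully open) to 255 (shut). A call has 1 to 10 rows; each row is the pose to reach, as a shift and turn from the pose commanded when the call began, along the tool's axes at that moment; what a row does not reach only later rows make up. A row lasts 1/12 s, in which the tool goes at most 41.7 mm and 7.16 degrees, less where a joint would pass 70% of its speed; a pose out of reach is approached as far as the arm can. A call with a gripper value outside its range is refused whole. The fingers move at their own pace and stop on an object; FORCE is the grip in N (left out, the last holds). Time passes only in rows, so rows that repeat a pose let the fingers close. It gives the time, the measured TCP pose, the force and the opening at its end, in the units of the state.
- ctrl.sense(): the state, without advancing time (a new reading comes with each control period).
- eyes.capture(name): name is "scene" or "top"; returns a dict with "color" (420x560x3 uint8, red, green, blue), "fx", "fy", "cx", "cy" (pixels), "distortion" ([k1, k2, p1, p2, k3] as OpenCV has them; the pictures are not rectified), "R" (3x3) and "t" (3): a world point X has camera coordinates R X + t. Camera axes: x right, y down, z forward; pixel columns grow to the right and rows downward; lengths in mm; the calibration is good to about 2 mm. A picture is of the moment at which its call begins. There is no depth.
- ctrl.finish_job(): hands the job in, once; it reports no verdict.
Trained networks look in a picture, given as the dict that the camera call returned (one of the last four; its "shot" number tells which), for a name from the list of things; names that differ only in an ending like _2 or _b are one class to them, and where a whole thing is asked for, a point or a joint stands for the part that bears it (a point fixed in the world has none). Each returns a list of dicts, best first, with "confidence" (0 to 1); they miss things now and then, are a little off and sometimes report something else, mostly with a low value. They report only what shows in the picture. A call takes as long as a camera call. They do not tell look-alikes from the thing itself.
- models.spot_in(picture, label): "extent" ([centre column, centre row, width, height] in pixels, round what is visible of it).
- models.spot_point(picture, label): "centre" ([column, row] in pixels: a listed point, or the origin of a listed thing).
The state is a dict: "time_s": time; "joints": joint angles; "dq": joint speeds; "tau": joint torques, N m; "eef_pos": TCP position; "ee_rot": TCP orientation; "force": force on the tool from outside, world axes, zero at the start; "wrist_torque": the same for the moment, N m; "grip_width": opening from 0.0 (shut) to 1.0 (fully open).
Only numpy, scipy, OpenCV 4.12 (cv2) and the standard library are available. Lean on these libraries where they do the work, as an engineer would, in place of code of your own. Each camera call takes 0.05 s, during which the arm holds its last target. There are 200 camera calls.

## Working session

There is one attempt and no reset: what is moved stays moved. The work goes in short steps, Python scripts to look and compute and a shell command to move; the robot and the scene stay as the last step left them, time stands still between calls to the robot, and variables do not carry over. Pictures are saved under pics/ and viewed, about 8 in all and at most 12, crops included, and the job is handed in when it is done.

```bash
ls; mkdir -p pics; python3 - <<'E'
from rig import ctrl, eyes, models
import cv2,numpy as np
print(ctrl.sense(), ctrl.nose_length)
for n in ["scene","top"]:
    p=eyes.capture(n)
    cv2.imwrite(f"pics/{n}0.png",p["color"][:,:,::-1])
    print(n,p["fx"],p["cx"],p["distortion"],"campos",-p["R"].T@np.array(p["t"]),np.round(p["R"],2).tolist())
    for l in ["block","mould","clamp","anvil","jaw_face","trigger_front","handle_back","trigger_grip","lemon","salt_shaker","ramekin","tin","notebook","label_tape"]:
        print(l,[(np.round(d["centre"],1).tolist(),round(d["confidence"],2)) for d in models.spot_point(p,l)][:3])
E
```

```text
pics
{'time_s': 0.0, 'joints': array([ 1.04857386e+00,  3.13433797e-01,  1.49841572e+00,  2.19428206e-05,
        1.33100871e+00, -2.23361604e-01]), 'dq': array([ 1.22192794e-03,  9.14122723e-04, -9.57067489e-05, -1.04400478e-04,
       -8.53893249e-04, -4.69208041e-04]), 'tau': array([ 7.09784690e-04, -4.12262928e+01, -2.59747428e+01, -8.44736428e-05,
        4.07206520e-03,  2.18090906e-05]), 'eef_pos': array([154.43481318, 501.50816873, 229.45141377]), 'ee_rot': array([-0.69881242,  0.69964036, -0.10544227,  0.1051023 ]), 'force': array([ 0.10112033, -0.05693629,  0.3036358 ]), 'wrist_torque': array([ 0.04628341,  0.0242298 , -0.01869723]), 'grip_width': 1.0016141531743965} 22.0
scene 389.00420607576007 281.80403033928144 [-0.06584125  0.          0.          0.          0.        ] campos [  49.28522172 -566.44362794  737.58561356] [[0.74, -0.67, -0.01], [-0.41, -0.44, -0.8], [0.53, 0.6, -0.6]]
block [([200.6, 210.8], 0.93), ([173.2, 190.3], 0.74), ([222.3, 223.2], 0.54)]
mould [([200.8, 210.6], 0.91)]
clamp [([264.2, 238.2], 0.72)]
anvil [([264.9, 247.8], 0.7)]
jaw_face []
trigg
[... 505 characters left out ...]
        0.       ] campos [ 320.17608253  -91.42607245 1486.12819156] [[0.41, -0.91, 0.0], [-0.88, -0.4, -0.24], [0.22, 0.1, -0.97]]
block [([143.4, 201.7], 0.76), ([189.6, 218.5], 0.61), ([222.3, 231.8], 0.5)]
mould [([188.1, 222.9], 0.57)]
clamp [([268.9, 239.9], 0.59)]
anvil [([267.8, 238.0], 0.51), ([230.4, 164.6], 0.4)]
jaw_face [([229.6, 164.2], 0.46)]
trigger_front []
handle_back [([332.1, 274.4], 0.85)]
trigger_grip [([319.5, 268.0], 0.55)]
lemon [([274.5, 186.1], 0.53), ([268.6, 243.4], 0.16)]
salt_shaker [([332.9, 204.8], 0.5), ([378.2, 251.4], 0.2)]
ramekin []
tin [([379.5, 252.9], 0.65)]
notebook [([177.1, 167.8], 0.77)]
label_tape [([391.9, 312.6], 0.66), ([275.4, 185.2], 0.31)]
```

```bash
python3 - <<'E'
import cv2
for n,(x0,x1,y0,y1) in {"scene":(140,420,120,330),"top":(110,430,120,360)}.items():
    i=cv2.imread(f"pics/{n}0.png")[y0:y1,x0:x1]
    k=800/(x1-x0); cv2.imwrite(f"pics/{n}0c.png",cv2.resize(i,(800,600),interpolation=cv2.INTER_CUBIC)); print(k)
E
```

```text
2.857142857142857
2.5
```

View pics/scene0c.png

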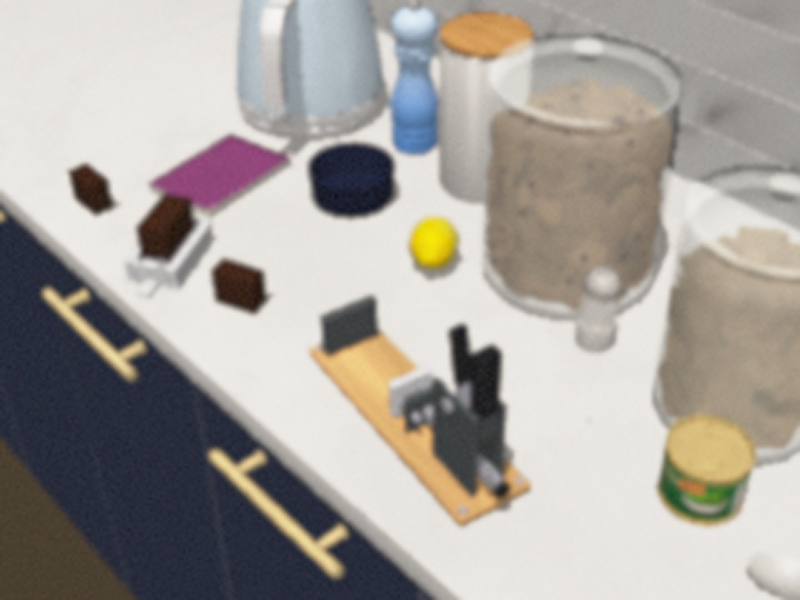

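View pics/top0c.png

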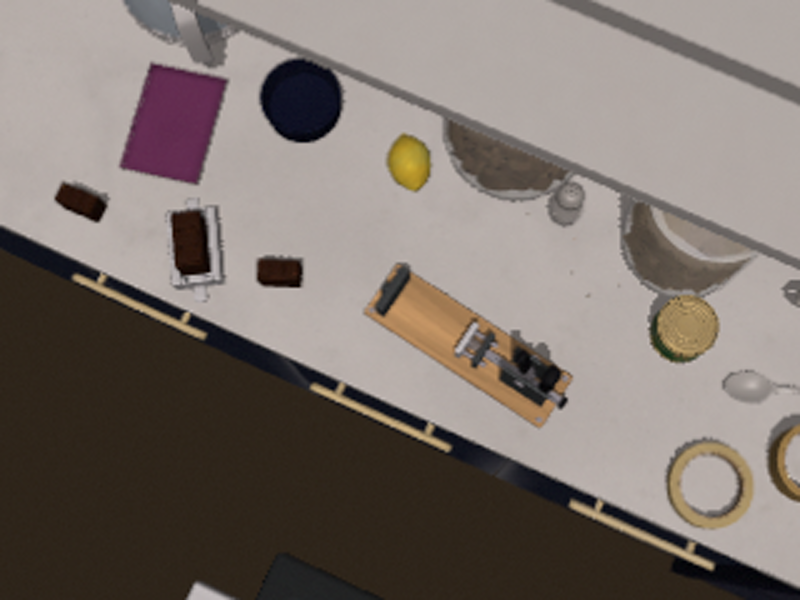

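The scene crop shows the block in the mould at (165,230), with look-alikes at (90,188) and (240,285). The clamp has its anvil at (350,325) and the handle and trigger at (475,365). In the top crop the mould is at (195,245) and the clamp base corners are at (365,312), (542,427) and (572,375).

```bash
cat > h.py <<'E'
import cv2,numpy as np
from scipy.spatial.transform import Rotation as Rn
from scipy.optimize import least_squares
def proj(p,X):
    K=np.array([[p["fx"],0,p["cx"]],[0,p["fy"],p["cy"]],[0,0,1.]])
    return cv2.projectPoints(np.float64(X).reshape(-1,1,3),cv2.Rodrigues(np.array(p["R"]))[0],np.float64(p["t"]),K,np.float64(p["distortion"]))[0][:,0]
def tw(pose,L):
    x,y,a=pose; L=np.float64(L).reshape(-1,3)
    return np.c_[x+np.cos(a)*L[:,0]-np.sin(a)*L[:,1], y+np.sin(a)*L[:,0]+np.cos(a)*L[:,1], L[:,2]]
def fit(obs,g):  # obs: (pic, local xyz, px)
    f=lambda q: np.concatenate([proj(p,tw([q[0],q[1],q[2]],[l]))[0]-np.array(u) for p,l,u in obs])
    r=least_squares(f,g,x_scale=[10,10,.1],loss="soft_l1"); return r.x,f(r.x).reshape(-1,2)
def box(x0,x1,y0,y1,z0,z1):
    v=np.array([[x,y,z] for x in(x0,x1) for y in(y0,y1) for z in(z0,z1)],float)
    return [(v[i],v[j]) for i in range(8) for j in range(i) if (v[i]!=v[j]).sum()==1]
def draw(p,items,roi,k):
    x0,x1,y0,y1=roi
    im=cv2.resize(p["color"][y0:y1,x0:x1,::-1],None,fx=k,fy=k,interpolation=cv2.INTER_CUBIC)
    for pose,edges,c in items:
        for e in edges:
            a,b=((proj(p,tw(pose,e))-[x0,y0]+.5)*k).astype(int); cv2.line(im,tuple(map(int,a)),tuple(map(int,b)),c,1)
    return im
E
cat > a.py <<'E'
from h import *
from rig import ctrl,eyes,models
import pickle
S=eyes.capture("scene");T=eyes.capture("top")
s=lambda x,y:(140+x/2.857-.5,120+y/2.857-.5); t=lambda x,y:(110+x/2.5-.5,120+y/2.5-.5)
ob=[(T,(26,38,12),t(365,312)),(T,(-236,38,12),t(542,427)),(T,(-236,-38,12),t(572,375)),
 (S,(26,38,12),s(311,352)),(S,(-236,38,12),s(463,522)),(S,(-236,-38,12),s(530,488)),(S,(0,30,60),s(322,315)),(S,(0,-30,60),s(376,298))]
c,r=fit(ob,[450,0,1.]); print("clamp",c,r.round(1).tolist())
ob=[(T,(0,0,0),(188.1,221)),(S,(0,0,0),(200.8,210.6)),(T,(48,0,10),t(195,203)),(T,(-48,0,10),t(203,296)),(S,(-48,0,10),s(145,292))]
m,r=fit(ob,[500,250,0.3]); print("mould",m,r.round(1).tolist())
pickle.dump((c,m),open("pose.pkl","wb"))
M=[(m,box(-48,48,-31,31,0,28),(0,255,0)),(m,box(-35,35,-18,18,6,66),(0,255,255))]
C=[(c,box(-236,26,-38,38,0,12),(0,255,0)),(c,box(0,12,-30,30,12,60),(0,255,255))]
a=draw(T,M,(165,215,190,240),8);b=draw(S,M,(175,225,180,230),8)
a2=draw(T,C,(250,350,220,295),4);b2=draw(S,C,(235,335,220,308),4)[:300]
def fitp(i,w,h):
    o=np.zeros((h,w,3),np.uint8);o[:min(h,i.shape[0]),:min(w,i.shape[1])]=i[:h,:w];return o
cv2.imwrite("pics/o1.png",np.vstack([np.hstack([fitp(a,400,300) if 0 else cv2.resize(a,(300,300)),cv2.resize(b,(300,300))]+[np.zeros((300,200,3),np.uint8)]),np.hstack([fitp(a2,400,300),fitp(b2,400,300)])]))
E
python3 a.py
```

```text
clamp [559.73506555  83.53242483   1.4159014 ] [[-0.8, 0.4], [-0.2, 0.8], [1.0, 0.7], [-1.5, -2.0], [-0.6, -0.8], [1.1, -2.4], [0.9, 1.8], [0.7, -0.0]]
mould [510.17838246 339.11269097   0.53806401] [[1.1, 0.3], [-1.3, 0.7], [0.1, 5.3], [-1.2, -2.5], [1.7, -4.0]]
```

View pics/o1.png

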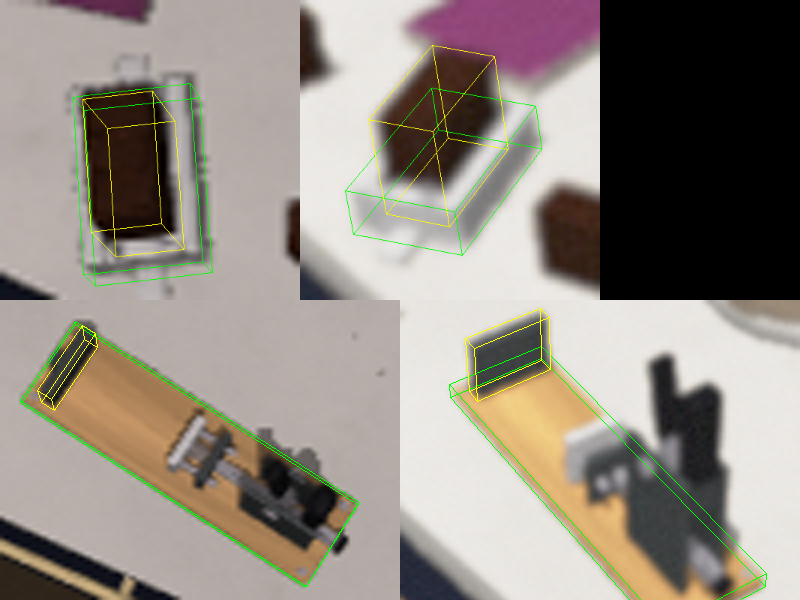

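The overlay shows the clamp wireframe matching well in both views. The mould and block are off by about half a pixel and slightly in yaw, so I'll refine those with the block silhouette.

```bash
cat > b.py <<'E'
from h import *
from rig import ctrl,eyes,models
import pickle
from scipy.optimize import minimize
c,m=pickle.load(open("pose.pkl","rb"))
P=[(eyes.capture("top"),(170,208,195,235)),(eyes.capture("scene"),(180,220,182,222))]
k=8;D=[]
for p,(x0,x1,y0,y1) in P:
    g=p["color"][y0:y1,x0:x1].max(2).astype(np.float32)
    bg=np.median(g);dk=np.percentile(g,3); a=np.clip((bg-g)/(bg-dk),0,1)
    a=np.clip((a-.25)/.6,0,1)
    b=(cv2.resize(a,None,fx=k,fy=k,interpolation=cv2.INTER_LINEAR)>.5).astype(np.uint8)
    n,l,st,ce=cv2.connectedComponentsWithStats(b); j=1+np.argmax(st[1:,4]); print(st[j]/8)
    D.append(cv2.GaussianBlur((l==j).astype(np.float32),(0,0),5))
V=np.array([[x,y,z] for x in(-35,35) for y in(-18,18) for z in(28,66)],float)
def cost(q):
    s=0
    for (p,(x0,x1,y0,y1)),d in zip(P,D):
        h=cv2.convexHull(((proj(p,tw(q,V))-[x0,y0]+.5)*k).astype(np.float32))
        i=np.zeros(d.shape,np.uint8);cv2.fillConvexPoly(i,np.int32(h*16),1,shift=4)
        s+=((cv2.GaussianBlur(i.astype(np.float32),(0,0),5)-d)**2).mean()
    return s
best=min((minimize(cost,[m[0]+dx,m[1]+dy,a],method="Nelder-Mead",options=dict(initial_simplex=np.array([[m[0]+dx,m[1]+dy,a],[m[0]+dx+6,m[1]+dy,a],[m[0]+dx,m[1]+dy+6,a],[m[0]+dx,m[1]+dy,a+.2]]))) for dx in(-5,5) for dy in(-5,5) for a in(.3,.55)),key=lambda r:r.fun)
q=best.x;print(q,best.fun)
pickle.dump((c,q),open("pose.pkl","wb"))
M=[(q,box(-48,48,-31,31,0,28),(0,255,0)),(q,box(-35,35,-18,18,28,66),(0,255,255))]
cv2.imwrite("pics/o2.png",np.hstack([draw(P[0][0],M,(165,215,190,240),8),draw(P[1][0],M,(175,225,180,230),8)]))
st=ctrl.sense();R=Rn.from_quat(np.roll(st["ee_rot"],-1)).as_matrix();print(R.round(3))
E
python3 b.py
```

```text
[   8.5      8.875   15.75    26.75  2795.875]
[   8.75     6.25    19.375   22.75  2444.5  ]
[513.34592144 341.01183227   0.60432648] 0.018774084746837616
[[ 0.956  0.     0.294]
 [-0.294  0.     0.956]
 [-0.    -1.     0.   ]]
```

View pics/o2.png

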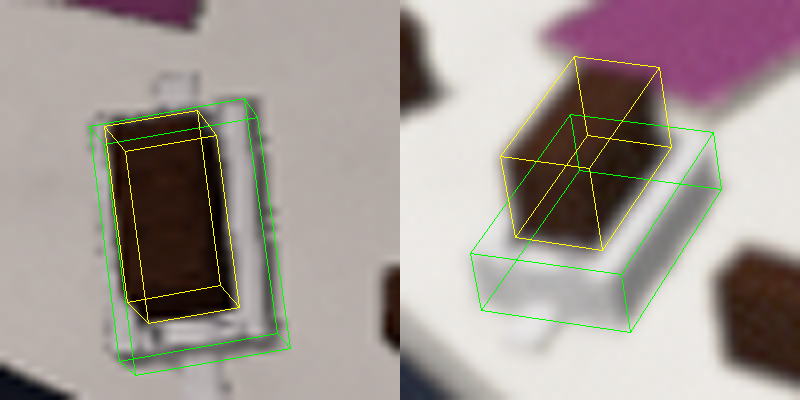

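In o2 the block silhouette is at about (512,341). The fitted yaw is slightly too large, and the lugs and rim suggest about 0.50 to 0.52. I'll use 0.51 and move now.

```bash
python3 -m crank '[{"dp":[389,60,-48],"roll":1.18,"gripper":0},{"dp":[389,60,-48],"roll":1.18,"gripper":0},{"dp":[389,60,-48],"roll":1.18,"gripper":0},{"dp":[389,60,-48],"roll":1.18,"gripper":0},{"dp":[389,60,-48],"roll":1.18,"gripper":0},{"dp":[389,60,-48],"roll":1.18,"gripper":0},{"dp":[389,60,-48],"roll":1.18,"gripper":0},{"dp":[389,60,-48],"roll":1.18,"gripper":0},{"dp":[389,60,-48],"roll":1.18,"gripper":0},{"dp":[389,60,-48],"roll":1.18,"gripper":0}]' 60
cat > w.py <<'E'
# usage: w.py x y z a : shift in tool axes & roll to reach world TCP and tool-x angle
import sys
from h import *
from rig import ctrl
s=ctrl.sense();R=Rn.from_quat(np.roll(s["ee_rot"],-1)).as_matrix()
a=np.arctan2(R[1,0],R[0,0]);x=list(map(float,sys.argv[1:]))
d=R.T@(np.array(x[:3])-s["eef_pos"]);dr=-((x[3]-a+np.pi)%(2*np.pi)-np.pi)
print("t",round(s["time_s"],2),"pos",s["eef_pos"].round(1),"a",round(a,4),"dp",d.round(1),"roll",round(dr,4),"F",s["force"].round(1),"grip",round(s["grip_width"],3),"q6",s["joints"][5].round(2))
E
python3 w.py 512 341 130 -2.63
```

```text
time_s: 2.53
eef_pos: [515.5, 338.7, 168.8]
ee_rot: [-0.52, 0.52, -0.479, 0.479]
force: [-0.1, -0.4, 0.3]
grip_width: 1.0
t 2.53 pos [515.5 338.7 168.8] a -1.4881 dp [-2.6 38.8 -3.3] roll 1.1419 F [-0.1 -0.4  0.3] grip 1.0 q6 0.31
```

```bash
python3 -m crank '[{"dp":[-3,39,-3],"roll":1.14,"gripper":0},{"dp":[-3,39,-3],"roll":1.14,"gripper":0},{"dp":[-3,39,-3],"roll":1.14,"gripper":0},{"dp":[-3,39,-3],"roll":1.14,"gripper":0},{"dp":[-3,39,-3],"roll":1.14,"gripper":0},{"dp":[-3,39,-3],"roll":1.14,"gripper":0},{"dp":[-3,39,-3],"roll":1.14,"gripper":0},{"dp":[-3,39,-3],"roll":1.14,"gripper":0},{"dp":[-3,39,-3],"roll":1.14,"gripper":0},{"dp":[-3,39,-3],"roll":1.14,"gripper":0}]'
python3 w.py 512 341 57 -2.63
python3 - <<'E'
from h import *
from rig import eyes
a=eyes.capture("top")["color"][190:240,165:215,::-1];b=eyes.capture("scene")["color"][165:235,165:235,::-1]
cv2.imwrite("pics/p3.png",np.hstack([cv2.resize(i,(400,400),interpolation=2) for i in(a,b)]))
E
```

```text
time_s: 3.37
eef_pos: [509.0, 344.1, 130.9]
ee_rot: [-0.181, 0.181, -0.684, 0.684]
force: [-0.5, 0.4, -0.3]
grip_width: 0.998
t 3.37 pos [509.  344.1 130.9] a -2.6236 dp [-1.1 73.9  4.2] roll 0.0064 F [-0.5  0.4 -0.3] grip 0.998 q6 1.46
```

View pics/p3.png

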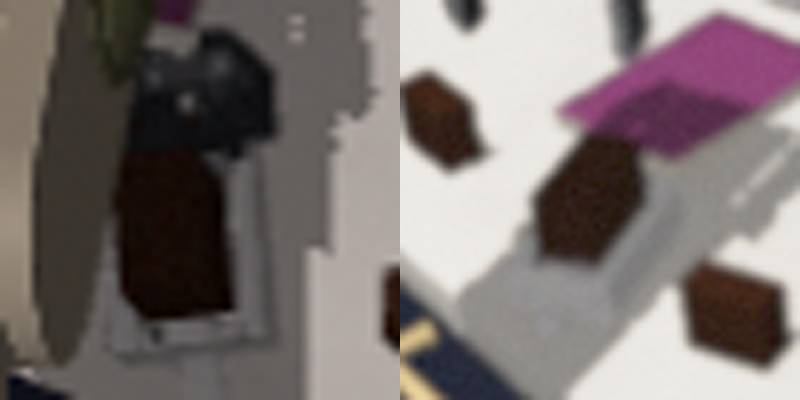

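The gripper is above the block: fingers at (465,10) and (625,20) in the scene tile, straddling the block at (590,200). Descending and closing.

```bash
python3 -m crank '[{"dp":[-1,30,4],"roll":0.006,"gripper":0},{"dp":[-1,55,4],"roll":0.006,"gripper":0},{"dp":[-1,74,4],"roll":0.006,"gripper":0},{"dp":[-1,74,4],"roll":0.006,"gripper":0},{"dp":[-1,74,4],"roll":0.006,"gripper":0},{"dp":[-1,74,4],"roll":0.006,"gripper":0}]' 50
python3 -m crank '[{"dp":[0,0,0],"roll":0,"gripper":120},{"dp":[0,0,0],"roll":0,"gripper":120},{"dp":[0,0,0],"roll":0,"gripper":140},{"dp":[0,0,0],"roll":0,"gripper":160},{"dp":[0,0,0],"roll":0,"gripper":180},{"dp":[0,0,0],"roll":0,"gripper":180},{"dp":[0,0,0],"roll":0,"gripper":180},{"dp":[0,0,0],"roll":0,"gripper":180},{"dp":[0,0,0],"roll":0,"gripper":180}]' 50
python3 w.py 512 341 57 -2.63
```

```text
time_s: 3.97
eef_pos: [512.5, 341.5, 58.5]
ee_rot: [0.182, -0.18, 0.684, -0.683]
force: [0.7, -0.6, 0.5]
grip_width: 0.998
time_s: 4.72
eef_pos: [512.1, 341.2, 57.9]
ee_rot: [0.181, -0.18, 0.684, -0.684]
force: [-1.3, -1.6, 5.3]
grip_width: 0.398
t 4.72 pos [512.1 341.2  57.9] a -2.6245 dp [0.1 0.9 0.1] roll 0.0055 F [-1.3 -1.6  5.3] grip 0.398 q6 1.45
```

```bash
python3 -m crank '[{"dp":[0,-2,0],"roll":0,"gripper":180},{"dp":[0,-8,0],"roll":0,"gripper":180},{"dp":[0,-20,0],"roll":0,"gripper":180},{"dp":[0,-45,0],"roll":0,"gripper":180},{"dp":[0,-75,0],"roll":0,"gripper":180},{"dp":[0,-105,0],"roll":0,"gripper":180},{"dp":[0,-105,0],"roll":0,"gripper":180},{"dp":[0,-105,0],"roll":0,"gripper":180}]'
python3 - <<'E'
from h import *
from rig import eyes
a=eyes.capture("top")["color"][180:250,155:225,::-1];b=eyes.capture("scene")["color"][145:235,155:245,::-1]
cv2.imwrite("pics/p4.png",np.hstack([cv2.resize(i,(400,400),interpolation=2) for i in(a,b)]))
import pickle;c,_=pickle.load(open("pose.pkl","rb"));print("target",tw(c,[[-40,0,0]]),c)
E
python3 w.py 512 341 160 -2.63
```

```text
time_s: 5.38
eef_pos: [512.3, 341.4, 164.2]
ee_rot: [0.182, -0.179, 0.684, -0.683]
force: [0.2, 0.3, -2.2]
grip_width: 0.4
target [[553.56401401  44.01131499   0.        ]] [559.73506555  83.53242483   1.4159014 ]
t 5.48 pos [511.3 340.9 161.2] a -2.6248 dp [-0.7  1.2  0.2] roll 0.0052 F [-0.6  0.6 -1.6] grip 0.401 q6 1.45
```

View pics/p4.png

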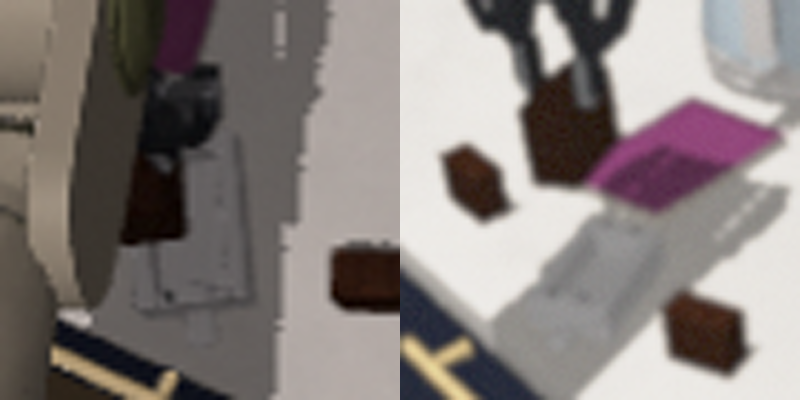

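The block is off the mould and hanging upright in the fingers (scene tile (570,130)), and the mould is empty. Now to the clamp.

```bash
python3 -m crank '[{"dp":[14,2,35],"roll":-0.11,"gripper":180},{"dp":[28,5,70],"roll":-0.22,"gripper":180},{"dp":[42,8,105],"roll":-0.33,"gripper":180},{"dp":[56,11,140],"roll":-0.44,"gripper":180},{"dp":[70,14,175],"roll":-0.55,"gripper":180},{"dp":[84,17,210],"roll":-0.66,"gripper":180},{"dp":[98,20,245],"roll":-0.78,"gripper":180},{"dp":[111,21,280],"roll":-0.9,"gripper":180},{"dp":[111,21,280],"roll":-0.9,"gripper":180},{"dp":[111,21,280],"roll":-0.9,"gripper":180}]'
cat > look.py <<'E'
from h import *
from rig import eyes
import sys
def look(name,ra=(235,355,205,295),rb=(235,355,200,300),items=[]):
    o=[]
    for n,r in (("top",ra),("scene",rb)):
        p=eyes.capture(n); i=draw(p,items,r,8); o.append(cv2.resize(i,(400,int(400*(r[3]-r[2])/(r[1]-r[0]))),interpolation=cv2.INTER_AREA)); 
    h=max(i.shape[0] for i in o); cv2.imwrite(name,np.hstack([cv2.copyMakeBorder(i,0,h-i.shape[0],0,0,0) for i in o]))
E
python3 w.py 553.5 43 85 -1.726
python3 - <<'E'
from h import *
from rig import eyes
import pickle;c,_=pickle.load(open("pose.pkl","rb"))
p=eyes.capture("scene")
it=[(c,box(0,12,-30,30,12,60),(0,255,255)),(c,box(-236,26,-38,38,0,12),(0,255,0))]
from rig import ctrl
s=ctrl.sense();R=Rn.from_quat(np.roll(s["ee_rot"],-1)).as_matrix();a=np.arctan2(R[1,0],R[0,0]);e=s["eef_pos"]
it.append(([e[0],e[1],a],box(-35,35,-18,18,e[2]-51.5,e[2]+8.5),(255,255,0)))
cv2.imwrite("pics/p5.png",draw(p,it,(225,325,195,270),8))
E
```

```text
time_s: 6.32
eef_pos: [553.2, 41.2, 139.7]
ee_rot: [0.459, -0.46, 0.538, -0.537]
force: [0.0, 0.2, -2.7]
grip_width: 0.401
t 6.32 pos [553.2  41.2 139.7] a -1.7282 dp [-1.9 54.7  0.2] roll -0.0022 F [ 0.   0.2 -2.7] grip 0.401 q6 0.02
```

View pics/p5.png

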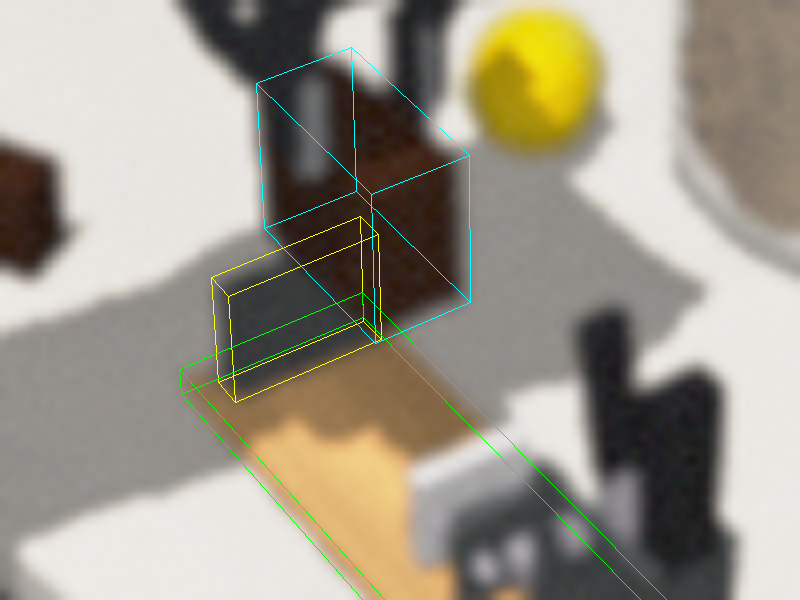

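The block hangs at (370,230), slightly ahead of the cyan model towards the anvil (about 5 mm). I'll keep a few mm of margin and lower it with force checks.

```bash
python3 -m crank '[{"dp":[1,20,0],"roll":0,"gripper":180},{"dp":[1,40,0],"roll":0,"gripper":180},{"dp":[1,55,0],"roll":0,"gripper":180},{"dp":[1,66,0],"roll":0,"gripper":180},{"dp":[1,69,0],"roll":0,"gripper":180},{"dp":[1,69,0],"roll":0,"gripper":180},{"dp":[1,69,0],"roll":0,"gripper":180}]'
python3 w.py 553 40 64 -1.726
python3 -c "
from look import *
import pickle;c,_=pickle.load(open('pose.pkl','rb'))
look('pics/p6.png',(235,315,195,265),(225,305,200,270),[(c,box(0,12,-30,30,12,60),(0,255,255))])"
```

```text
time_s: 6.95
eef_pos: [553.8, 42.3, 72.6]
ee_rot: [-0.46, 0.46, -0.537, 0.537]
force: [-0.3, 1.3, -1.1]
grip_width: 0.4
t 6.95 pos [553.8  42.3  72.6] a -1.7245 dp [ 2.4  8.6 -0.5] roll 0.0015 F [-0.3  1.3 -1.1] grip 0.4 q6 0.02
```

View pics/p6.png

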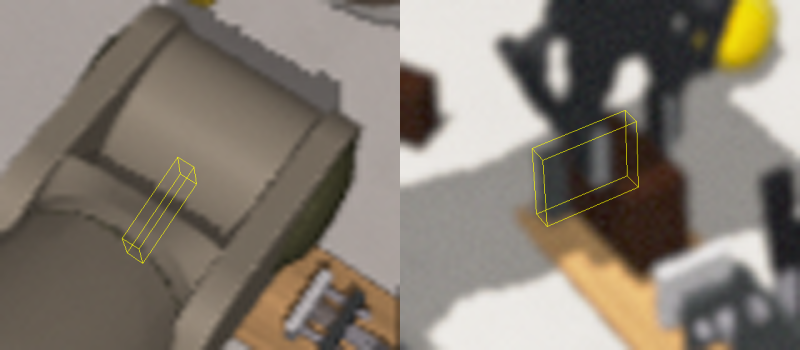

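```bash
python3 -m crank '[{"dp":[2,3,0],"roll":0,"gripper":180},{"dp":[2,5,0],"roll":0,"gripper":180},{"dp":[2,5,0],"roll":0,"gripper":180},{"dp":[2,6,0],"roll":0,"gripper":180},{"dp":[2,6,0],"roll":0,"gripper":180}]'
python3 -m crank '[{"dp":[0,1,0],"roll":0,"gripper":180},{"dp":[0,1,0],"roll":0,"gripper":180},{"dp":[0,1.5,0],"roll":0,"gripper":180},{"dp":[0,1.5,0],"roll":0,"gripper":180}]'; python3 w.py 553 40 64 -1.726
```

```text
time_s: 7.47
eef_pos: [553.1, 39.8, 65.9]
ee_rot: [0.46, -0.46, 0.537, -0.537]
force: [-0.1, -0.7, -1.9]
grip_width: 0.402
time_s: 7.8
eef_pos: [553.2, 39.9, 64.5]
ee_rot: [0.46, -0.46, 0.537, -0.537]
force: [-0.2, -0.4, -1.7]
grip_width: 0.401
t 7.8 pos [553.2  39.9  64.5] a -1.7248 dp [-0.1  0.5 -0.2] roll 0.0012 F [-0.2 -0.4 -1.7] grip 0.401 q6 0.01
```

```bash
python3 -m crank '[{"dp":[0,0.7,0],"roll":0,"gripper":180},{"dp":[0,0.7,0],"roll":0,"gripper":180},{"dp":[0,0.7,0],"roll":0,"gripper":180}]';python3 -m crank '[{"dp":[0,0.7,0],"roll":0,"gripper":180},{"dp":[0,0.7,0],"roll":0,"gripper":180},{"dp":[0,0.7,0],"roll":0,"gripper":180}]';python3 -m crank '[{"dp":[0,0.7,0],"roll":0,"gripper":180},{"dp":[0,0.7,0],"roll":0,"gripper":180},{"dp":[0,0.7,0],"roll":0,"gripper":180}]'; python3 w.py 553 40 64 -1.726
```

```text
time_s: 8.05
eef_pos: [553.3, 39.8, 64.0]
ee_rot: [-0.46, 0.46, -0.537, 0.537]
force: [-0.0, 0.3, -0.4]
grip_width: 0.401
time_s: 8.3
eef_pos: [553.4, 39.8, 63.9]
ee_rot: [-0.46, 0.46, -0.537, 0.537]
force: [-1.7, -1.3, 6.4]
grip_width: 0.398
time_s: 8.55
eef_pos: [553.6, 39.8, 63.8]
ee_rot: [-0.46, 0.46, -0.537, 0.537]
force: [-3.0, -1.3, 12.9]
grip_width: 0.405
t 8.55 pos [553.6  39.8  63.8] a -1.7248 dp [-0.1 -0.2 -0.6] roll 0.0012 F [-3.  -1.3 12.9] grip 0.405 q6 0.01
```

Firm contact. I'll ease off, open, rise and look.

```bash
python3 -m crank '[{"dp":[0,-1,0],"roll":0,"gripper":180},{"dp":[0,-1,0],"roll":0,"gripper":160},{"dp":[0,-1,0],"roll":0,"gripper":130},{"dp":[0,-1,0],"roll":0,"gripper":90},{"dp":[0,-1,0],"roll":0,"gripper":60},{"dp":[0,-1,0],"roll":0,"gripper":60},{"dp":[0,-1,0],"roll":0,"gripper":60}]'
python3 -m crank '[{"dp":[0,-10,0],"roll":0,"gripper":60},{"dp":[0,-35,0],"roll":0,"gripper":60},{"dp":[0,-70,0],"roll":0,"gripper":60},{"dp":[0,-110,0],"roll":0,"gripper":60},{"dp":[-38,-150,0],"roll":0,"gripper":60},{"dp":[-76,-150,0],"roll":0,"gripper":60},{"dp":[-114,-150,0],"roll":0,"gripper":60},{"dp":[-150,-150,0],"roll":0,"gripper":60},{"dp":[-150,-150,0],"roll":0,"gripper":60},{"dp":[-150,-150,0],"roll":0,"gripper":60}]'
python3 w.py 553 190 210 -1.726
cat > ck.py <<'E'
from h import *
import pickle,sys
from rig import eyes
c,_=pickle.load(open('pose.pkl','rb'))
it=[(c,box(0,12,-30,30,12,60),(0,255,255)),(c,box(-75,-5,-18,18,12,72),(255,255,0)),(c,box(-236,26,-38,38,0,12),(0,255,0))]
T=draw(eyes.capture('top'),it,(250,320,215,285),8);S=draw(eyes.capture('scene'),it,(235,305,210,280),8)
cv2.imwrite(sys.argv[1],np.hstack([cv2.resize(i,(400,400),interpolation=3) for i in (T,S)]))
E
python3 ck.py pics/p7.png
```

```text
time_s: 9.13
eef_pos: [553.2, 39.9, 63.3]
ee_rot: [0.46, -0.46, 0.537, -0.537]
force: [-0.0, 0.9, -0.6]
grip_width: 0.761
time_s: 9.97
eef_pos: [575.9, 189.7, 213.8]
ee_rot: [-0.461, 0.461, -0.536, 0.536]
force: [-0.1, 0.7, 0.1]
grip_width: 0.768
t 9.97 pos [575.9 189.7 213.8] a -1.7217 dp [  3.2   3.8 -22.7] roll 0.0043 F [-0.1  0.7  0.1] grip 0.768 q6 0.28
```

View pics/p7.png

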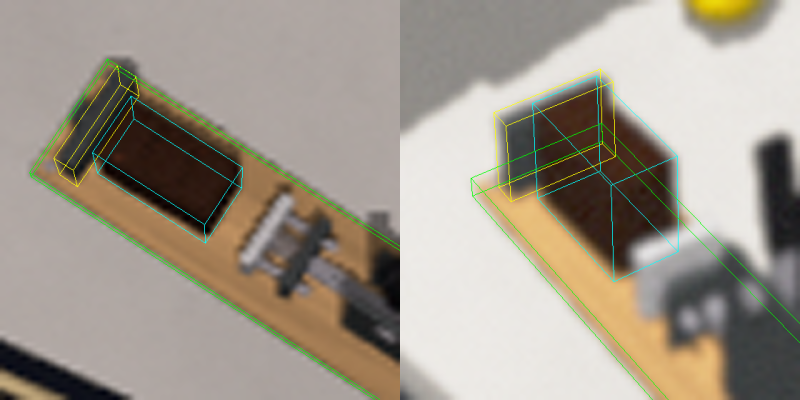

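The block stands between the jaws at about x -74 to -4, in line with the anvil (cyan model matches in both tiles). Next I'll check the trigger points and go above the handle.

```bash
python3 -m crank '[{"dp":[38,0,0],"roll":-0.12,"gripper":0},{"dp":[76,0,0],"roll":-0.24,"gripper":0},{"dp":[114,0,0],"roll":-0.36,"gripper":0},{"dp":[152,0,0],"roll":-0.48,"gripper":0},{"dp":[190,0,0],"roll":-0.6,"gripper":0},{"dp":[228,0,0],"roll":-0.72,"gripper":0},{"dp":[266,0,0],"roll":-0.84,"gripper":0},{"dp":[307,0,-1],"roll":-0.96,"gripper":0},{"dp":[307,0,-1],"roll":-1.08,"gripper":0},{"dp":[307,0,-1],"roll":-1.2,"gripper":0}]'
python3 w.py 528.9 -114 210 -0.155
python3 - <<'E'
from h import *
import pickle
from rig import eyes,models
c,_=pickle.load(open('pose.pkl','rb'));print(tw(c,[[-200,0,0],[-204.5,0,0]]).round(1))
for n in("top","scene"):
    p=eyes.capture(n)
    for l,X in(("handle_back",[-220,0,143]),("trigger_front",[-171,0,143]),("trigger_grip",[-180,0,93])):
        print(n,l,proj(p,tw(c,[X])).round(1),[(np.round(d["centre"],1).tolist(),round(d["confidence"],2)) for d in models.spot_point(p,l)][:2])
E
```

```text
time_s: 10.9
eef_pos: [526.9, -119.1, 213.7]
ee_rot: [-0.68, 0.681, -0.192, 0.192]
force: [0.2, 0.8, -0.4]
grip_width: 0.997
t 10.9 pos [ 526.9 -119.1  213.7] a -0.5491 dp [-0.9  3.7  5.4] roll -0.3941 F [ 0.2  0.8 -0.4] grip 0.997 q6 -1.46
[[ 528.9 -114.1    0. ]
 [ 528.2 -118.5    0. ]]
top handle_back [[332.1 272.4]] [([332.5, 273.6], 0.85)]
top trigger_front [[317.3 262.9]] [([314.5, 260.6], 0.48)]
top trigger_grip [[318.9 267. ]] [([321.3, 270.1], 0.52)]
scene handle_back [[311.9 250.9]] [([312.1, 251.4], 0.71)]
scene trigger_front [[299.3 238.9]] [([299.4, 234.9], 0.43)]
scene trigger_grip [[301.  256.8]] [([299.2, 258.1], 0.6)]
```

```bash
python3 -m crank '[{"dp":[-1,0,5],"roll":-0.12,"gripper":0},{"dp":[-1,0,5],"roll":-0.24,"gripper":0},{"dp":[-1,0,5],"roll":-0.36,"gripper":0},{"dp":[-1,4,5],"roll":-0.394,"gripper":0},{"dp":[-1,4,5],"roll":-0.394,"gripper":0}]' 40
python3 w.py 528.9 -114 143 -0.155
cat > prof.py <<'E'
from h import *
import pickle,sys
from rig import eyes
c,_=pickle.load(open('pose.pkl','rb'))
xs=np.arange(-160,10,1.);z=54
fig=[]
for n in("top","scene"):
    p=eyes.capture(n);ys=np.arange(-18,19,2.) if n=="top" else np.arange(0,19,2.)
    G=tw(c,[[x,y,z] for y in ys for x in xs]);u=proj(p,G).astype(np.float32).reshape(len(ys),len(xs),2)
    g=cv2.remap(p["color"],u[...,0],u[...,1],cv2.INTER_LINEAR)
    pr=g.max(2).mean(0);np.save(f"{sys.argv[1]}_{n}.npy",pr)
    print(n,"x -130..-56 step2:",pr[30:105:2].astype(int).tolist())
    fig.append(cv2.resize(g[:,:,::-1],(800,120)));x0,x1,y0,y1=(245,335,215,285) if n=="top" else (240,330,210,280)
    fig.append(cv2.resize(p["color"][y0:y1,x0:x1,::-1],(400,300),interpolation=2))
cv2.imwrite(sys.argv[1]+".png",np.vstack([fig[0],fig[2],np.hstack([fig[1],fig[3]])]))
E
python3 prof.py pics/r0
```

```text
time_s: 11.72
eef_pos: [529.7, -109.9, 208.9]
ee_rot: [0.705, -0.705, 0.055, -0.054]
force: [-0.8, 0.0, -0.7]
grip_width: 0.999
t 11.72 pos [ 529.7 -109.9  208.9] a -0.1546 dp [-0.1 65.9 -4.1] roll 0.0004 F [-0.8  0.  -0.7] grip 0.999 q6 -1.84
top x -130..-56 step2: [92, 90, 91, 96, 103, 109, 111, 112, 111, 110, 110, 110, 110, 110, 111, 110, 111, 113, 114, 116, 122, 131, 137, 139, 139, 139, 139, 139, 137, 131, 118, 101, 75, 51, 32, 23, 22, 22]
scene x -130..-56 step2: [67, 77, 92, 109, 124, 135, 142, 147, 148, 149, 149, 146, 141, 130, 114, 94, 75, 59, 50, 46, 47, 46, 45, 45, 45, 45, 45, 46, 46, 46, 46, 46, 46, 45, 44, 45, 45, 44]
```

View pics/r0.png

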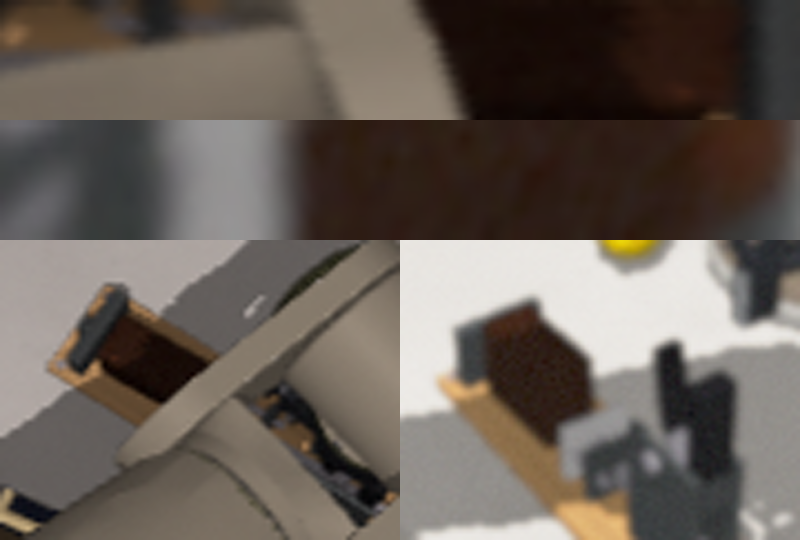

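In the scene tile of r0 the jaw face is clearly visible at (595,445), with its front edge at about -100, so ram is about 18. The arm hides the jaws in the top view. Descending to straddle and making the first squeeze.

```bash
python3 -m crank '[{"dp":[0,15,-8],"roll":0,"gripper":0},{"dp":[0,35,-8],"roll":0,"gripper":0},{"dp":[0,55,-8],"roll":0,"gripper":0},{"dp":[0,65,-8],"roll":0,"gripper":0},{"dp":[0,66,-8],"roll":0,"gripper":0},{"dp":[0,66,-8],"roll":0,"gripper":0}]' 40
python3 w.py 528.3 -118 143 -0.155
python3 -m crank '[{"dp":[0,0,0],"roll":0,"gripper":80},{"dp":[0,0,0],"roll":0,"gripper":80},{"dp":[0,0,0],"roll":0,"gripper":110},{"dp":[0,0,0],"roll":0,"gripper":130},{"dp":[0,0,0],"roll":0,"gripper":150},{"dp":[0,0,0],"roll":0,"gripper":165},{"dp":[0,0,0],"roll":0,"gripper":175},{"dp":[0,0,0],"roll":0,"gripper":175},{"dp":[0,0,0],"roll":0,"gripper":175},{"dp":[0,0,0],"roll":0,"gripper":175}]' 40
python3 prof.py pics/r1
```

```text
time_s: 12.32
eef_pos: [528.8, -118.2, 143.7]
ee_rot: [-0.705, 0.705, -0.055, 0.055]
force: [-1.2, 0.3, -0.2]
grip_width: 1.002
t 12.32 pos [ 528.8 -118.2  143.7] a -0.1558 dp [-0.5  0.7  0.2] roll -0.0008 F [-1.2  0.3 -0.2] grip 1.002 q6 -1.85
time_s: 13.15
eef_pos: [528.7, -121.3, 145.5]
ee_rot: [-0.703, 0.707, -0.054, 0.056]
force: [-8.0, -13.6, 10.5]
grip_width: 0.332
top x -130..-56 step2: [109, 109, 110, 109, 109, 110, 112, 112, 112, 117, 122, 129, 135, 136, 136, 136, 137, 136, 134, 128, 122, 112, 106, 101, 95, 83, 59, 32, 21, 20, 21, 22, 22, 22, 22, 22, 21, 22]
scene x -130..-56 step2: [58, 59, 58, 59, 65, 77, 93, 110, 126, 136, 143, 147, 148, 149, 149, 147, 141, 129, 113, 94, 74, 59, 49, 46, 46, 45, 45, 45, 45, 45, 44, 45, 46, 46, 46, 45, 45, 45]
```

One squeeze advanced the ram by 8 mm. The net force says the handle finger bore too much, so I'll shift the centre 3 mm back and pump twice more.

```bash
python3 -m crank '[{"dp":[0,0,0],"roll":0,"gripper":100},{"dp":[0,0,0],"roll":0,"gripper":10},{"dp":[0,0,-2.5],"roll":0,"gripper":10},{"dp":[0,0,-2.5],"roll":0,"gripper":10},{"dp":[0,0,-2.5],"roll":0,"gripper":10},{"dp":[0,0,-2.5],"roll":0,"gripper":10}]' 40
python3 w.py 528.3 -121 143 -0.155
python3 -m crank '[{"dp":[0,0,0],"roll":0,"gripper":100},{"dp":[0,0,0],"roll":0,"gripper":120},{"dp":[0,0,0],"roll":0,"gripper":140},{"dp":[0,0,0],"roll":0,"gripper":160},{"dp":[0,0,0],"roll":0,"gripper":175},{"dp":[0,0,0],"roll":0,"gripper":185},{"dp":[0,0,0],"roll":0,"gripper":185},{"dp":[0,0,0],"roll":0,"gripper":185},{"dp":[0,0,0],"roll":0,"gripper":185}]' 40
python3 prof.py pics/r2; python3 w.py 528.3 -121 143 -0.155
```

```text
time_s: 13.75
eef_pos: [528.3, -120.9, 143.4]
ee_rot: [-0.705, 0.705, -0.055, 0.055]
force: [0.5, 0.6, 0.2]
grip_width: 0.965
t 13.75 pos [ 528.3 -120.9  143.4] a -0.1551 dp [ 0.   0.4 -0.1] roll -0.0001 F [0.5 0.6 0.2] grip 0.965 q6 -1.86
time_s: 14.5
eef_pos: [528.6, -121.5, 144.8]
ee_rot: [-0.704, 0.706, -0.054, 0.056]
force: [-3.5, -2.8, 10.9]
grip_width: 0.324
top x -130..-56 step2: [110, 110, 110, 111, 112, 113, 112, 112, 115, 121, 128, 135, 136, 136, 137, 137, 136, 133, 127, 118, 111, 110, 105, 96, 91, 81, 59, 31, 22, 21, 21, 22, 22, 22, 22, 22, 21, 22]
scene x -130..-56 step2: [78, 68, 63, 60, 59, 58, 59, 61, 66, 77, 92, 108, 123, 134, 142, 145, 148, 149, 150, 147, 142, 133, 118, 99, 79, 61, 50, 45, 45, 45, 45, 45, 46, 46, 46, 45, 44, 44]
t 14.6 pos [ 528.5 -121.5  144.8] a -0.1556 dp [-0.3  1.8  0.4] roll -0.0006 F [-3.3 -2.9 10. ] grip 0.326 q6 -1.86
```

Another 8 mm. Next squeeze.

```bash
python3 -m crank '[{"dp":[0,0,0],"roll":0,"gripper":100},{"dp":[0,0,0],"roll":0,"gripper":10},{"dp":[0,0,0],"roll":0,"gripper":10},{"dp":[0,0,0],"roll":0,"gripper":10},{"dp":[0,0,0],"roll":0,"gripper":10}]' 40
python3 -m crank '[{"dp":[0,0,0],"roll":0,"gripper":100},{"dp":[0,0,0],"roll":0,"gripper":120},{"dp":[0,0,0],"roll":0,"gripper":140},{"dp":[0,0,0],"roll":0,"gripper":160},{"dp":[0,0,0],"roll":0,"gripper":175},{"dp":[0,0,0],"roll":0,"gripper":185},{"dp":[0,0,0],"roll":0,"gripper":185},{"dp":[0,0,0],"roll":0,"gripper":185},{"dp":[0,0,0],"roll":0,"gripper":185}]' 40
python3 prof.py pics/r3; python3 w.py 528.3 -121 143 -0.155
```

```text
time_s: 15.02
eef_pos: [528.2, -120.9, 143.3]
ee_rot: [-0.705, 0.705, -0.055, 0.055]
force: [-0.3, 1.0, 0.2]
grip_width: 0.958
time_s: 15.77
eef_pos: [528.6, -121.5, 144.8]
ee_rot: [-0.704, 0.706, -0.054, 0.056]
force: [-2.7, -0.8, 9.8]
grip_width: 0.321
top x -130..-56 step2: [110, 110, 111, 111, 112, 113, 112, 112, 115, 121, 128, 135, 137, 136, 137, 137, 136, 133, 127, 118, 107, 99, 87, 78, 85, 96, 98, 87, 60, 29, 21, 21, 22, 22, 22, 21, 21, 22]
scene x -130..-56 step2: [100, 98, 94, 86, 76, 67, 62, 59, 59, 59, 59, 62, 68, 80, 95, 111, 125, 136, 143, 146, 148, 149, 150, 148, 142, 131, 115, 96, 77, 60, 50, 45, 44, 44, 44, 45, 45, 44]
t 15.87 pos [ 528.6 -121.5  144.8] a -0.1556 dp [-0.4  1.8  0.4] roll -0.0006 F [-2.6 -1.2  9.7] grip 0.33 q6 -1.86
```

```bash
python3 -m crank '[{"dp":[0,0,0],"roll":0,"gripper":100},{"dp":[0,0,0],"roll":0,"gripper":10},{"dp":[0,0,0],"roll":0,"gripper":10},{"dp":[0,0,0],"roll":0,"gripper":10},{"dp":[0,0,0],"roll":0,"gripper":10}]' 40
python3 -m crank '[{"dp":[0,0,0],"roll":0,"gripper":100},{"dp":[0,0,0],"roll":0,"gripper":120},{"dp":[0,0,0],"roll":0,"gripper":140},{"dp":[0,0,0],"roll":0,"gripper":160},{"dp":[0,0,0],"roll":0,"gripper":175},{"dp":[0,0,0],"roll":0,"gripper":185},{"dp":[0,0,0],"roll":0,"gripper":185},{"dp":[0,0,0],"roll":0,"gripper":185},{"dp":[0,0,0],"roll":0,"gripper":185}]' 40
python3 prof.py pics/r4; python3 w.py 528.3 -121 143 -0.155
```

```text
time_s: 16.28
eef_pos: [528.2, -121.0, 143.3]
ee_rot: [-0.705, 0.705, -0.055, 0.055]
force: [-0.4, 0.6, 0.2]
grip_width: 0.956
time_s: 17.03
eef_pos: [528.6, -121.5, 144.9]
ee_rot: [-0.704, 0.706, -0.054, 0.056]
force: [-3.4, -1.6, 10.7]
grip_width: 0.329
top x -130..-56 step2: [110, 110, 110, 111, 112, 113, 112, 112, 115, 121, 128, 135, 136, 136, 137, 137, 136, 130, 121, 109, 101, 98, 89, 80, 77, 77, 83, 95, 99, 90, 66, 33, 20, 21, 21, 21, 21, 22]
scene x -130..-56 step2: [105, 103, 102, 101, 100, 96, 90, 81, 73, 65, 61, 59, 58, 58, 60, 63, 71, 85, 104, 122, 135, 143, 147, 149, 149, 147, 142, 133, 119, 100, 81, 64, 53, 48, 46, 45, 44, 44]
t 17.13 pos [ 528.6 -121.5  144.9] a -0.1556 dp [-0.4  1.9  0.4] roll -0.0006 F [-3.6 -0.8 10.8] grip 0.324 q6 -1.86
```

View pics/r4.png

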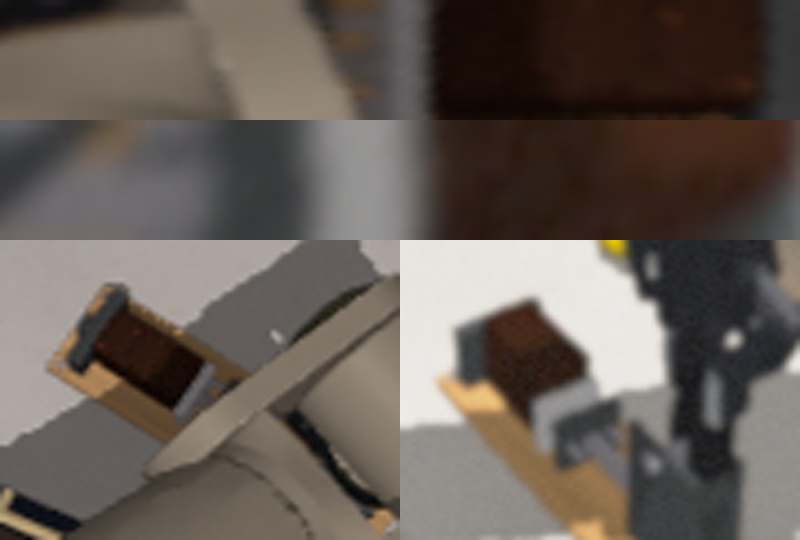

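In r4 the face is now on the block, at (565,415) in the scene tile, and the gap to the back plate has shrunk by about 2.5 mm. The final stroke goes in small steps, measuring the face/back-plate gap each time.

```bash
cat > gap.py <<'E'
from h import *
import pickle
from rig import eyes,ctrl
c,_=pickle.load(open('pose.pkl','rb'))
xs=np.arange(-150,-40,.5);ys=np.arange(0,19,2.)
def edges(pr):
    k=np.argmax(np.where((xs>-115)&(xs<-65),pr,0)); 
    i=k
    while pr[i]>97:i+=1
    j=k
    while pr[j]>105:j-=1
    return xs[i-1]+.5*(pr[i-1]-97)/(pr[i-1]-pr[i]), xs[j]+.5*(105-pr[j])/(pr[j+1]-pr[j])
r=[]
for _ in range(2):
    p=eyes.capture("scene")
    u=proj(p,tw(c,[[x,y,54] for y in ys for x in xs])).astype(np.float32).reshape(len(ys),len(xs),2)
    r.append(edges(cv2.remap(p["color"],u[...,0],u[...,1],cv2.INTER_LINEAR).max(2).mean(0)))
f,b=np.mean(r,0);s=ctrl.sense()
print("front %.1f back %.1f gap %.1f pad %.1f"%(f,b,f-b,24.65-(f-b)),"F",s["force"].round(1),"w",round(s["grip_width"],3),"t",s["time_s"])
E
python3 gap.py
python3 -m crank '[{"dp":[0,0,0],"roll":0,"gripper":100},{"dp":[0,0,0],"roll":0,"gripper":10},{"dp":[0,0,0],"roll":0,"gripper":10},{"dp":[0,0,0],"roll":0,"gripper":10},{"dp":[0,0,0],"roll":0,"gripper":10}]' 40
python3 gap.py
python3 -m crank '[{"dp":[0,0,0],"roll":0,"gripper":100},{"dp":[0,0,0],"roll":0,"gripper":120},{"dp":[0,0,0],"roll":0,"gripper":135},{"dp":[0,0,0],"roll":0,"gripper":145},{"dp":[0,0,0],"roll":0,"gripper":145},{"dp":[0,0,0],"roll":0,"gripper":145},{"dp":[0,0,0],"roll":0,"gripper":145}]' 40
python3 gap.py
```

```text
front -71.6 back -93.9 gap 22.3 pad 2.3 F [-3.7 -1.  10. ] w 0.323 t 17.2333
time_s: 17.65
eef_pos: [528.2, -121.0, 143.3]
ee_rot: [-0.705, 0.705, -0.055, 0.055]
force: [-0.1, -0.4, -0.8]
grip_width: 0.959
front -71.6 back -93.9 gap 22.3 pad 2.4 F [ 0.  -0.3  0.5] w 0.96 t 17.75
time_s: 18.33
eef_pos: [528.9, -119.1, 144.5]
ee_rot: [0.706, -0.704, 0.054, -0.055]
force: [-0.1, 10.4, 9.4]
grip_width: 0.434
front -71.6 back -92.3 gap 20.7 pad 4.0 F [ 1.3 11.6  8.7] w 0.435 t 18.4333
```

```bash
python3 -m crank '[{"dp":[0,0,0],"roll":0,"gripper":150},{"dp":[0,0,0],"roll":0,"gripper":153},{"dp":[0,0,0],"roll":0,"gripper":153},{"dp":[0,0,0],"roll":0,"gripper":153}]' 40
python3 gap.py
```

```text
time_s: 18.77
eef_pos: [528.9, -118.7, 144.7]
ee_rot: [0.706, -0.704, 0.054, -0.055]
force: [0.3, 12.9, 11.8]
grip_width: 0.4
front -71.6 back -91.9 gap 20.3 pad 4.4 F [ 1.2 12.6 11. ] w 0.403 t 18.8667
```

```bash
python3 -m crank '[{"dp":[0,0,0],"roll":0,"gripper":158},{"dp":[0,0,0],"roll":0,"gripper":162},{"dp":[0,0,0],"roll":0,"gripper":162},{"dp":[0,0,0],"roll":0,"gripper":162}]' 40
python3 gap.py
```

```text
time_s: 19.2
eef_pos: [528.7, -120.1, 144.9]
ee_rot: [0.705, -0.705, 0.054, -0.056]
force: [-1.7, 5.7, 12.1]
grip_width: 0.37
front -71.6 back -89.2 gap 17.6 pad 7.1 F [-2.1  6.3 11.8] w 0.369 t 19.3
```

Handle contact now; about 1 mm more.

```bash
python3 -m crank '[{"dp":[0,0,0],"roll":0,"gripper":164},{"dp":[0,0,0],"roll":0,"gripper":165},{"dp":[0,0,0],"roll":0,"gripper":165},{"dp":[0,0,0],"roll":0,"gripper":165}]' 40
python3 gap.py
```

```text
time_s: 19.63
eef_pos: [528.7, -120.5, 145.0]
ee_rot: [0.705, -0.705, 0.054, -0.056]
force: [-2.5, 3.8, 12.7]
grip_width: 0.352
front -71.6 back -88.8 gap 17.2 pad 7.5 F [-3.1  4.  12.9] w 0.355 t 19.7333
```

```bash
python3 -m crank '[{"dp":[0,0,0],"roll":0,"gripper":167},{"dp":[0,0,0],"roll":0,"gripper":167},{"dp":[0,0,0],"roll":0,"gripper":167},{"dp":[0,0,0],"roll":0,"gripper":167},{"dp":[0,0,0],"roll":0,"gripper":167},{"dp":[0,0,0],"roll":0,"gripper":167}]' 40
python3 gap.py; python3 prof.py pics/r9 >/dev/null; python3 gap.py
```

```text
time_s: 20.23
eef_pos: [528.6, -120.8, 145.0]
ee_rot: [-0.705, 0.705, -0.054, 0.056]
force: [-3.6, 2.7, 12.9]
grip_width: 0.353
front -71.6 back -88.3 gap 16.8 pad 7.9 F [-3.6  2.8 12.8] w 0.348 t 20.3333
front -71.6 back -88.4 gap 16.8 pad 7.8 F [-2.8  2.6 12.6] w 0.348 t 20.5333
```

View pics/r9.png

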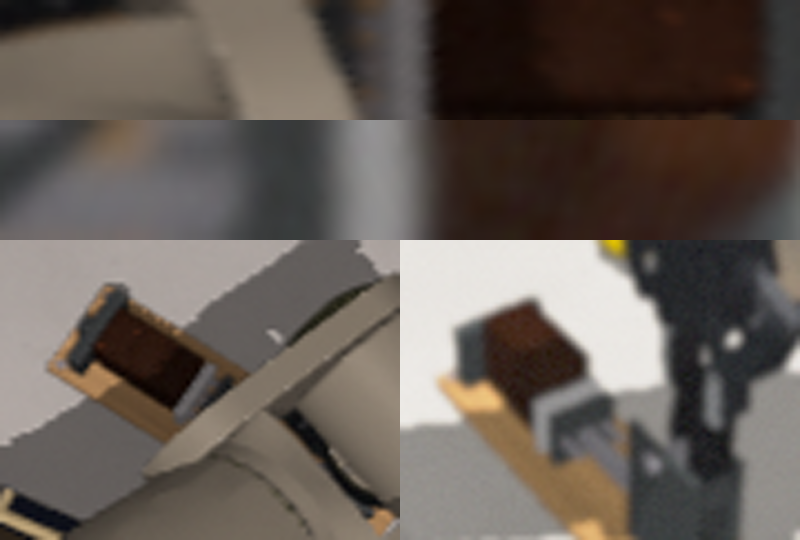

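The final picture shows the block standing in line between the anvil and the face (scene tile (535,360)), with the back plate close behind the face at (585,425). The readings are stable with the trigger held, so I'm handing in.

```bash
python3 -c "
from rig import ctrl
print(ctrl.finish_job())"
```

```text
the job is handed in; nothing more can be done
None
```

The chocolate block is clamped against the fixed jaw. The sprung face is pushed in about 7.8 mm of its 16 mm (target 8), and the job was handed in with the trigger still held squeezed.

- **Block:** I lifted it out of the mould and lowered it onto the clamp base until it touched down, then released it. It stood a few mm short of the fixed jaw and in line with it.
- **Pumping:** Four full squeezes advanced the jaw about 8 mm each, and the face met the block on the fourth. A fifth, partial squeeze was stepped in while I measured the gap between the face and the plate behind it.
- **Last checks:** In two readings the pad showed 7.9 and 7.8 mm, with the face steady. The back plate's travel suggested a similar figure, though it comes from the same pictures. The force on the wrist was about 13 N, and the job took about 20.5 s.
- **Disagreements:**
  - The arm hid the jaws from the top camera during pumping, so the pad figure rests on the scene camera alone.
  - That camera reads positions along the clamp about 1.6 mm off; the gap measurement cancels this.
  - On the fourth squeeze, the gap gave 2.4 mm of pad travel and the face position 3.6 mm. I used the gap figure.
- **Not checked:** I did not inspect the other kitchen things again at the end. The arm's path stayed well above them, and no unexpected forces showed.

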